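Find the nearly empty reel tin by feel and tip it out

ROBOT

A 6-joint arm with a two-finger parallel gripper is mounted at the origin on a cart in front of the work surface, level with it; the furniture and walls round the work are solid. World frame = base frame: x ahead of the robot, y to its left, z up, the work surface at z = 0. Lengths are in m, angles in rad, forces in N, time in s.
With the tool pointing down it reaches from about 0.35 to 0.975 m from the base axis. Payload 4.9 kg.
Tool frame: the origin (TCP) lies at the very end of the fingers, on their centre line; the grasp point (between the pads) lies 19 mm behind it; z points along the fingers, y is the direction in which the jaws open and shut (so a half turn about z gives the same grasp; the last joint's range is limited). The gripper opens to 85 mm and grips with 20 to 120 N. Pads are 22 mm wide; open, the fingers measure 114 mm over their backs; the gripper's body (76 mm by 85 mm) begins 54 mm behind the grasp point. The pads swing forward as they close: fully open they stand 13 mm farther back than shut.
Start: joints at [-1.309, 0.053, 1.613, -0, 1.476, -0.119], TCP at [0.232, -0.58, 0.231] pointing down, gripper open.
Joint ranges: [-3.01, 3.01], [-1.01, 2.22], [0.06, 2.58], [-1.02, 4.17], [0.09, 2.62], [-3.14, 3.14]. Speed limits (rad/s): [2.57, 2.57, 3.14, 3.14, 3.14, 3.14].

INTERFACE

Orientations are given as a unit quaternion [w, x, y, z].
In Python, from plant import monitor, eyes, manip gives the robot as it stands.
- The arm moves only by the tool step_arm, never from a script. Its argument "motion" is a list of rows, each a list of 7 numbers: the shift along the world's x, y, z scaled (see below), then the turn, a rotation vector about the world's x, y, z scaled (see below), then the closure in counts, from 0 (fully open) to 255 (shut). In form: [[x, y, z, ax, ay, az, grip], ...]. A call has 1 to 10 rows; each row is the pose to reach, as a shift and turn from the pose commanded when the call began; what a row does not reach only later rows make up. The controller multiplies each number of a shift by 0.5 m and each number of a turn by 1.5 rad. A row lasts 1/10 s, in which the tool goes at most 50 mm and 8.59 degrees, less where a joint would pass 70% of its speed; a pose out of reach is approached as far as the arm can. A call with a number of a shift or a turn outside -1 to 1 is refused whole. A call with a gripper value outside its range is refused whole. The fingers move at their own pace and stop on an object; the grip force is fixed at half the most. Time passes only in rows, so rows that repeat a pose let the fingers close. It gives the time, the measured TCP pose, the force and the opening at its end, in the units of the state.
- monitor.state(): the state, without advancing time (a new reading comes with each control period).
- eyes.grab_frame(name): name is "scene" or "top" or "wrist"; returns a dict with "pixels" (480x640x3 uint8, red, green, blue), "mtx" (3x3 intrinsics, pixels), "rvec" (rotation vector, rad) and "tvec" (3), from world to camera coordinates, as OpenCV has them; the wrist camera has in their place "hand_eye" (4x4, takes a point from camera to tool coordinates, whose origin is the TCP and whose axes are the flange's). Camera axes: x right, y down, z forward; pixel columns grow to the right and rows downward; lengths in m; the calibration is good to about 2 mm. A picture is of the moment at which its call begins: read the wrist's pose just before it. There is no depth.
- manip.job_done(): hands the job in, once; it reports no verdict.
Trained networks look in the newest picture that a camera, given by its name, has taken for a name from the list of things; names that differ only in an ending like _2 or _b are one class to them, and where a whole thing is asked for, a point or a joint stands for the part that bears it (a point fixed in the world has none). Each returns a list of dicts, best first, with "p" (0 to 1); they miss things now and then, are a little off and sometimes report something else, mostly with a low value. They report only what shows in the picture. A call takes as long as a camera call.
- eyes.look_for(name, camera): "box" ([centre column, centre row, width, height] in pixels, round what is visible of it).
- eyes.pinpoint(name, camera): "uv" ([column, row] in pixels: a listed point, or the origin of a listed thing).
The state is a dict: "time": time; "joint_pos": joint angles; "joint_vel": joint speeds; "joint_efforts": joint torques, N m; "tool_pos": TCP position; "tool_rot": TCP orientation; "contact_force": force on the tool from outside, world axes, zero at the start; "ft_torque": the same for the moment, N m; "gripper_width": opening from 0.0 (shut) to 1.0 (fully open).
Only numpy, scipy, OpenCV 4.12 (cv2) and the standard library are available. Lean on these libraries where they do the work, as an engineer would, in place of code of your own. Each camera call takes 0.05 s, during which the arm holds its last target.

TASK

Of the two look-alike tins on the mat one is packed full of thread reels and the other has just two reels rolling about in it. With the hasps still on, lift a tin and tilt it slowly, feeling whether the weight shifts, to find which has only two; then swing the hasp of that one off, tip its reels into the tray and stand it upright on the mat again. Leave the full tin shut with its hasp on and on the mat, and do not move the cone, the oil bottle or the gauge.

Things in the scene. Friction and masses are not known exactly. Their poses are not given: they have to be found in the camera images.
- tin_a: bare metal tin, 147 long (own x) x 60 wide x 41 mm high, 0.28 to 0.5 kg empty. Origin: centre of the underside; x runs from the hasp end (-x, front) to the closed back, z up. Plain side walls, best gripped across the 60 mm at mid-length. Inside: 5 reels (nearly no play) or 2 reels that roll up to 80 mm when tilted; which tin has which changes from start to start
- tin_b: the other tin, exactly alike outside, same frame. Reels: thread spools of 0.065 kg, 48 mm long, 27 mm thick, lying crosswise inside, not visible; they roll at tilts over about 12 degrees and stay put on the level. Rolled from end to end, 2 reels shift the tin's moment about its own y by 0.1 N m, 5 by under 0.03. If tin_a has 5, tin_b has 2, and the reverse
- tin_a_flap_edge (a point): middle of the floor's front edge of tin_a (tin frame -0.069, 0, 0.0025): hinge line of the end flap, 53 mm wide, 36 mm high. The hasp on holds it shut. With the hasp off it falls open (to 86 degrees) when the tin is tipped front end down, and carries on the floor as a chute 38 mm long; reels start out from 12 degrees on, so this edge belongs low over the tray before tipping; 30 to 40 degrees empties it
- tin_b_flap_edge (a point): middle of the floor's front edge of tin_b (tin frame -0.069, 0, 0.0025): hinge line of the end flap, 53 mm wide, 36 mm high. The hasp on holds it shut. With the hasp off it falls open (to 86 degrees) when the tin is tipped front end down, and carries on the floor as a chute 38 mm long; reels start out from 12 degrees on, so this edge belongs low over the tray before tipping; 30 to 40 degrees empties it
- tin_a_hasp (a joint): swivel hasp on the roof of tin_a, turns about an upright pivot (tin z): 0 = on (strap points to the tin's front, nose hooked in front of the flap's lug), grows up to 1.65 rad as the knob is pushed towards the tin's own +y side; from about 0.9 it is off. Stiff enough to stay where it is left (about 0.35 N at the knob)
- tin_a_knob (a point): top of the black thumb knob on the hasp of tin_a: upright round knob, 11 mm thick, 24 mm tall from the strap (its top 79 mm above the tin's underside), 18 mm from the hasp's pivot; 62 mm ahead of the tin's middle when the hasp is on
- tin_a_pivot (a point): hasp pivot of tin_a on the roof (41 mm above the tin's underside), on the tin's centre line 44 mm ahead of its middle (tin frame -0.044, 0, 0.041)
- tin_b_hasp (a joint): swivel hasp on the roof of tin_b, turns about an upright pivot (tin z): 0 = on (strap points to the tin's front, nose hooked in front of the flap's lug), grows up to 1.65 rad as the knob is pushed towards the tin's own +y side; from about 0.9 it is off. Stiff enough to stay where it is left (about 0.35 N at the knob)
- tin_b_knob (a point): top of the black thumb knob on the hasp of tin_b: upright round knob, 11 mm thick, 24 mm tall from the strap (its top 79 mm above the tin's underside), 18 mm from the hasp's pivot; 62 mm ahead of the tin's middle when the hasp is on
- tin_b_pivot (a point): hasp pivot of tin_b on the roof (41 mm above the tin's underside), on the tin's centre line 44 mm ahead of its middle (tin frame -0.044, 0, 0.041)
- mat: fixed black rubber mat 155 (x) x 175 (y) x 3 mm on which both tins stand side by side, parallel to the mat's x; origin: centre of its underside
- tray: fixed empty grey open tray, 125 (x) x 160 (y) x 45 mm high outside, walls and floor 4 mm; origin: centre of its underside
- cone: bystander: thread cone standing on the table, 54 mm wide, 110 mm high; origin: centre of its underside
- oil_can: bystander: slim oil bottle with a pointed spout, 38 mm wide, 128 mm high, standing; origin: centre of its underside
- rule: bystander: flat steel hem gauge 170 x 26 x 7 mm lying on the table in front of the mat; origin: centre of its underside, long axis its own y

How it is judged:
On the way, in this order (a step that is already met when the one before it is completed fails the run):
1. a tin is lifted off the mat (2 cm or more) and tilted slowly (under 0.9 rad/s), 9 degrees or more, with both hasps on (((height (world z) of tin_a above 0.02 m and angle between tin_a's own z axis and vertical above 0.15 rad and angular speed of tin_a below 0.9 rad/s and value of joint each of tin_a_hasp, tin_b_hasp below 0.4 rad) or (height (world z) of tin_b above 0.02 m and angle between tin_b's own z axis and vertical above 0.15 rad and angular speed of tin_b below 0.9 rad/s and value of joint each of tin_a_hasp, tin_b_hasp below 0.4 rad))), for 0.2 s.
2. the hasp of one tin is swung off (beyond 0.9 rad) (value of joint any of tin_a_hasp, tin_b_hasp above 0.9 rad), for 0.2 s.
3. that tin is tipped and the two reels lie in the tray (contact force between tray and anything else above 0.95 N and ((value of joint tin_a_hasp above 0.9 rad and angle between tin_a's own z axis and vertical above 0.15 rad) or (value of joint tin_b_hasp above 0.9 rad and angle between tin_b's own z axis and vertical above 0.15 rad))), for 0.1 s.
At the end, for the whole second after the job is handed in: The two reels of the nearly empty tin, and no others, lie in the tray (the tray bears 0.95 to 1.75 N and no tin); both tins stand upright (within 6 degrees) and at rest on the mat (their middles over it); the poured tin's hasp is off (over 0.9 rad), the full tin's hasp is on (under 0.4 rad) (contact force between tray and anything else between 0.95 and 1.75 N and contact force between tray and tin_a below 0.05 N and contact force between tray and tin_b below 0.05 N and angle between each of tin_a, tin_b's own z axis and vertical below 0.1 rad and height (world z) of each of tin_a, tin_b below 0.012 m and x of tin_a in the frame of mat between -0.078 and 0.078 m and y of tin_a in the frame of mat between -0.088 and 0.088 m and linear speed of each of tin_a, tin_b below 0.02 m/s and x of tin_b in the frame of mat between -0.078 and 0.078 m and y of tin_b in the frame of mat between -0.088 and 0.088 m and ((value of joint tin_a_hasp above 0.9 rad and value of joint tin_b_hasp below 0.4 rad) or (value of joint tin_b_hasp above 0.9 rad and value of joint tin_a_hasp below 0.4 rad))); the robot touches nothing.
It fails at once if both hasps are off (value of joint each of tin_a_hasp, tin_b_hasp above 0.6 rad).
It fails at once if the cone is moved more than 3 cm (distance of cone from where it was at the start of the episode above 0.03 m).
It fails at once if the oil bottle is moved more than 3 cm (distance of oil_can from where it was at the start of the episode above 0.03 m).
It fails at once if the gauge is moved more than 3 cm (distance of rule from where it was at the start of the episode above 0.03 m).
It also fails if it takes over 72 s, if anything falls off the work surface, if the arm or the gripper's body presses on something with over 40 N, if the wrist force passes 120 N, or if a joint passes its speed limit or range.

## Working session

There is one attempt and no reset: what is moved stays moved. The work goes in short steps, Python scripts to look and compute and a tool call to move; the robot and the scene stay as the last step left them, time stands still between calls to the robot, and variables do not carry over. Pictures are saved under pics/ and viewed, and the job is handed in when it is done.

Besides the shell and the picture viewer there is one more tool, called after "Call:" as name([rows], argument=value, ...), one row to a line, values as JSON. step_arm: Moves the arm, as the interface text tells. Its arguments: {"type":"object","properties":{"motion":{"type":"array","items":{"type":"array","items":{"type":"number"}}}},"required":["motion"]}

```bash
ls; mkdir -p pics
python3 - <<'E'
from plant import monitor, eyes, manip
import cv2
print(monitor.state())
for n in ["scene","top"]:
    f=eyes.grab_frame(n)
    cv2.imwrite(f"pics/{n}0.png",f["pixels"][:,:,::-1])
    print(n,f["mtx"],f["rvec"],f["tvec"])
    for t in ["tin_a","mat","tray","cone","oil_can","rule","tin_a_knob","tin_a_pivot","tin_a_flap_edge"]:
        print(t,[(r["p"],r["uv"]) for r in eyes.pinpoint(t,n)][:4])
E
```

```text
pics
{'time': 0.0, 'joint_pos': array([-1.30895994e+00,  5.33575001e-02,  1.61429910e+00, -3.37329845e-05,
        1.47599147e+00, -1.19004850e-01]), 'joint_vel': array([ 8.04324889e-05,  1.92683127e-03,  8.52983968e-05,  2.12381330e-03,
       -9.64034020e-04, -1.71727169e-03]), 'joint_efforts': array([-5.11965281e-04, -3.93688238e+01, -3.70175672e+01, -9.79650622e-05,
        7.12157664e-03,  8.62424713e-06]), 'tool_pos': array([ 0.2321396 , -0.57961763,  0.23005957]), 'tool_rot': array([-1.02388993e-03,  9.81923887e-01,  1.89273412e-01, -9.00784591e-05]), 'contact_force': array([ 0.15425215, -0.46707552, -0.60448288]), 'ft_torque': array([ 0.03734059,  0.00612852, -0.02937771]), 'gripper_width': 1.0021131465511979}
scene [[586.12081393   0.         319.05560479]
 [  0.         586.12081393 241.70294048]
 [  0.           0.           1.        ]] [ 2.01267681 -0.82160552  0.44942076] [-0.59718099  0.07961977  1.04108624]
tin_a [(0.66, [322.7, 282.8]), (0.61, [292.3, 256.5])]
mat [(0.21, [289.7, 294.6])]
tray [(0.88, [381.7, 228.3])]
cone [(0.82, [429.2, 270.5]), (0.55, [291.9, 257.7]), (0.42, [289.8, 254.8])]
oil_can [(0.29, [215.5, 296.2])]
rule [(0.6, [214.7, 299.0])]
tin_a_knob [(0.53, [287.4, 257.1])]
tin_a_pivot [(0.55, [303.7, 271.2])]
tin_a_flap_edge [(0.71, [289.9, 293.5])]
top [[461.2503929    0.         324.63461532]
 [  0.         461.2503929  235.60120208]
 [  0.           0.           1.        ]] [ 2.16884748 -2.17646395  0.085143  ] [-0.40323442  0.46948312  0.8731754 ]
tin_a [(0.93, [333.3, 255.3]), (0.59, [282.3, 244.1])]
mat [(0.96, [307.1, 248.5])]
tray [(0.61, [310.3, 145.8])]
cone [(0.96, [386.0, 170.5])]
oil_can [(0.6, [381.6, 220.7])]
rule [(0.92, [280.3, 334.7])]
tin_a_knob [(0.51, [329.7, 288.1])]
tin_a_pivot [(0.73, [333.8, 277.5])]
tin_a_flap_edge [(0.92, [328.9, 287.9]), (0.48, [331.0, 286.8])]
```

View pics/scene0.png

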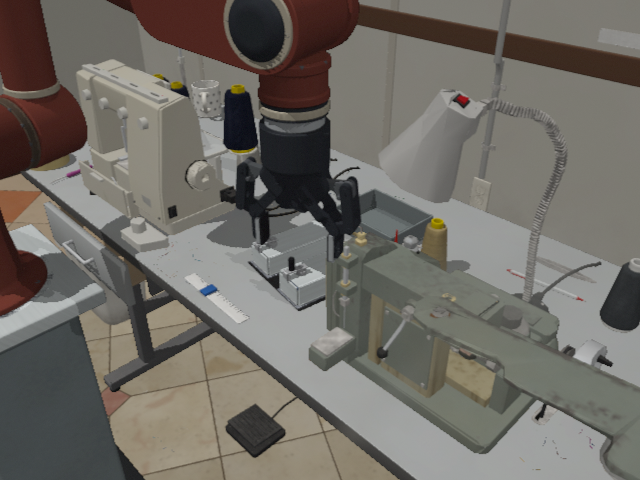

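View pics/top0.png

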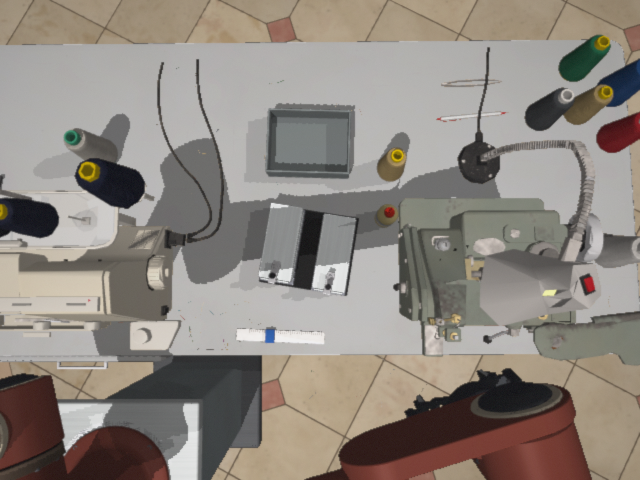

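```bash
cat > h.py <<'E'
import numpy as np, cv2
def ray(f,uv,z):
    R=cv2.Rodrigues(np.array(f["rvec"]))[0]; t=np.array(f["tvec"]).ravel()
    d=R.T@np.linalg.inv(f["mtx"])@np.array([uv[0],uv[1],1.]); c=-R.T@t
    return c+d*(z-c[2])/d[2]
def proj(f,P):
    return cv2.projectPoints(np.array(P,float).reshape(-1,3),np.array(f["rvec"]),np.array(f["tvec"]),np.array(f["mtx"]),None)[0].reshape(-1,2)
E
python3 - <<'E'
from plant import monitor, eyes, manip
from h import *
f=eyes.grab_frame("top")
im=f["pixels"][:,:,::-1]
c=im[90:350,220:420]
cv2.imwrite("pics/topz.png",cv2.resize(c,(600,780))[:600] if 0 else cv2.resize(im[185:345,225:405],(792,704))[:600])
cv2.imwrite("pics/topz2.png",cv2.resize(im[190:300,250:370],(654,600),interpolation=cv2.INTER_CUBIC))
for t,z in [("tin_a",0.003),("mat",0),("tray",0),("cone",0),("oil_can",0),("rule",0),("tin_a_knob",.082),("tin_a_pivot",.044),("tin_a_flap_edge",.0055)]:
    for r in eyes.pinpoint(t,"top")[:3]: print(t,r["p"],r["uv"],ray(f,r["uv"],z).round(4))
    print([ (r["p"],r["box"]) for r in eyes.look_for(t,"top")[:3]])
E
```

```text
tin_a 0.95 [332.8, 257.7] [ 0.4259 -0.4206  0.003 ]
tin_a 0.9 [285.1, 245.1] [ 0.451 -0.327  0.003]
[(0.83, [279.6, 242.1, 40.9, 79.1])]
mat 0.79 [311.0, 248.9] [ 0.4435 -0.3778  0.    ]
[(0.91, [309.8, 251.7, 93.6, 85.8]), (0.31, [332.4, 253.8, 46.8, 82.2])]
tray 0.59 [306.9, 147.4] [ 0.6476 -0.3697  0.    ]
[(0.66, [308.5, 142.7, 84.4, 70.9])]
cone 0.73 [387.1, 167.8] [ 0.6051 -0.5299  0.    ]
[(0.78, [391.3, 164.0, 28.4, 37.0]), (0.23, [280.1, 336.1, 88.6, 18.2])]
oil_can 0.87 [383.5, 217.7] [ 0.5048 -0.5213  0.    ]
oil_can 0.73 [310.7, 148.1] [ 0.6462 -0.3773  0.    ]
[(0.8, [385.4, 215.2, 26.1, 21.7])]
rule 0.66 [280.2, 332.9] [ 0.2806 -0.3179  0.    ]
[(0.67, [281.2, 243.1, 39.1, 78.5]), (0.65, [281.4, 337.6, 86.6, 12.9])]
tin_a_knob 0.67 [330.3, 287.4] [ 0.37   -0.4152  0.082 ]
[(0.7, [331.2, 284.4, 12.2, 22.9])]
[(0.85, [332.9, 256.1, 42.1, 77.5])]
tin_a_flap_edge 0.92 [327.0, 291.2] [ 0.3608 -0.409   0.0055]
tin_a_flap_edge 0.59 [280.1, 269.1] [ 0.4039 -0.3176  0.0055]
[(0.64, [386.4, 215.8, 24.9, 21.1]), (0.6, [334.1, 256.1, 47.1, 84.1])]
```

View pics/topz2.png

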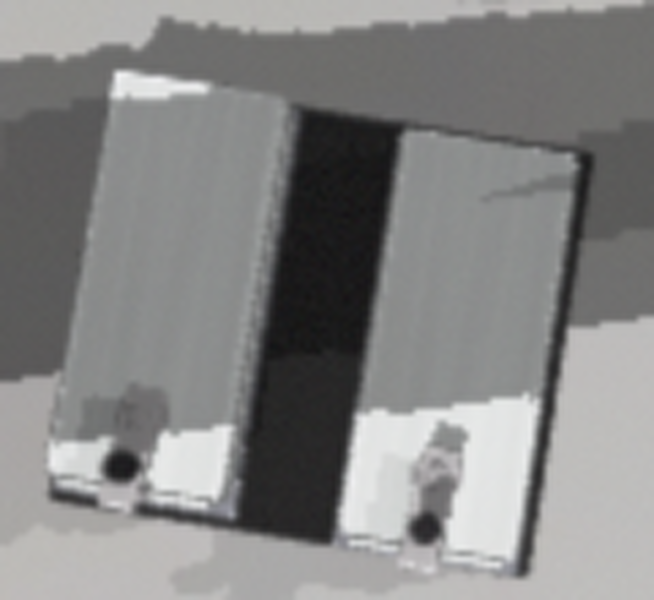

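```bash
python3 - <<'E'
from plant import monitor, eyes, manip
from h import *
f=eyes.grab_frame("top")
L=[(113,70),(285,103),(222,510),(50,492)];R=[(400,128),(580,155),(522,572),(338,540)]
for n,q,k in [("L",L,(121,464)),("R",R,(426,527))]:
    P=np.array([ray(f,(250+u/5.45,190+v/5.45),.044) for u,v in q])
    K=ray(f,(250+k[0]/5.45,190+k[1]/5.45),.082)
    c=P.mean(0); d=(P[0]+P[1]-P[2]-P[3])/2
    print(n,P.round(4)[:,:2],"c",c.round(4),"len",np.linalg.norm(d),"yaw",np.degrees(np.arctan2(d[1],d[0])),"knob",K.round(4), "knob dist",np.linalg.norm((K-c)[:2]), np.degrees(np.arctan2(*(c-K)[[1,0]])))
    print(np.linalg.norm(P[0]-P[1]),np.linalg.norm(P[2]-P[3]))
M=[ray(f,(250+u/5.45,190+v/5.45),.003) for u,v in [(592,153),(527,577)]]
print(M,np.linalg.norm(M[0]-M[1]),np.degrees(np.arctan2(*(M[0]-M[1])[[1,0]])))
T=[ray(f,p,.045) for p in [(268,108),(354,109),(351,175),(267,173)]]
print(np.array(T),np.mean(T,0))
E
python3 -c "
import cv2
im=cv2.imread('pics/top0.png');cv2.imwrite('pics/topz3.png',cv2.resize(im[90:240,250:450],(800,600),interpolation=cv2.INTER_CUBIC))"
```

```text
L [[ 0.5285 -0.3033]
 [ 0.5166 -0.3631]
 [ 0.3764 -0.3417]
 [ 0.3827 -0.2828]] c [ 0.451  -0.3227  0.044 ] len 0.14453619068577453 yaw -8.341999683316809 knob [ 0.3921 -0.3117  0.082 ] knob dist 0.059981804643199105 -10.605558700519378
0.06091186888834581 0.05925380761488382
R [[ 0.5077 -0.4029]
 [ 0.4981 -0.4651]
 [ 0.3551 -0.444 ]
 [ 0.3661 -0.3813]] c [ 0.4317 -0.4233  0.044 ] len 0.1438994136755842 yaw -8.516244930731364 knob [ 0.3713 -0.4114  0.082 ] knob dist 0.06160442280294182 -11.138929560655885
0.06292526922397852 0.06365504706714348
[array([ 0.50388362, -0.47190721,  0.003     ]), array([ 0.35162259, -0.44727896,  0.003     ])] 0.15423998048979798 -9.188024879421805
[[ 0.71272889 -0.29686098  0.045     ]
 [ 0.70968605 -0.46228303  0.045     ]
 [ 0.58096555 -0.45548132  0.045     ]
 [ 0.58563859 -0.29592104  0.045     ]] [ 0.64725477 -0.37763659  0.045     ]
```

View pics/topz3.png

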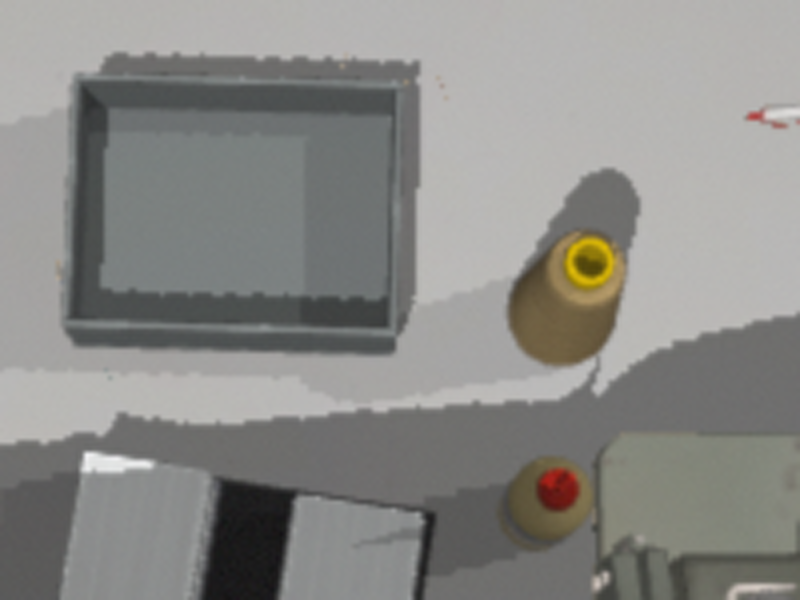

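Call:
step_arm([
  [0,0.1,0,0,0,0,0],
  [0,0.2,0,0,0,0,0],
  [0,0.26,0,0,0,0,0],
  [0.08,0.32,0,0,0,-0.1,0],
  [0.16,0.38,0,0,0,-0.2,0],
  [0.24,0.44,0,0,0,-0.3,0],
  [0.32,0.5,0,0,0,-0.361,0],
  [0.4,0.516,0,0,0,-0.361,0],
  [0.44,0.516,0,0,0,-0.361,0],
  [0.44,0.516,0,0,0,-0.361,0],
])

```text
time: 3.0
tool_pos: [0.4552, -0.3208, 0.2313]
tool_rot: [-0.0, 0.997, -0.078, 0.0]
contact_force: [-0.7, 0.6, 0.5]
gripper_width: 1.0
```

Run:
```python
from plant import monitor, eyes, manip
from h import *
s=monitor.state(); print({k:np.round(v,4) for k,v in s.items()})
f=eyes.grab_frame("wrist"); print(f["mtx"],f["hand_eye"])
im=f["pixels"][:,:,::-1]; cv2.imwrite("pics/w1.png",im)
```

```text
{'time': np.float64(3.0), 'joint_pos': array([-7.4800e-01, -1.1020e-01,  1.7724e+00,  8.0000e-04,  1.4789e+00,
        9.7900e-01]), 'joint_vel': array([-0.0522, -0.0367,  0.04  , -0.0323,  0.0262, -0.03  ]), 'joint_efforts': array([  1.2477, -31.779 , -37.4781,   0.1993,  -0.1423,   0.1748]), 'tool_pos': array([ 0.4552, -0.3208,  0.2313]), 'tool_rot': array([-2.000e-04,  9.969e-01, -7.810e-02,  4.000e-04]), 'contact_force': array([-0.672 ,  0.5979,  0.472 ]), 'ft_torque': array([-0.004 ,  0.018 ,  0.0241]), 'gripper_width': np.float64(1.0001)}
[[389.11651916   0.         324.85743837]
 [  0.         389.11651916 239.56355447]
 [  0.           0.           1.        ]] [[ 6.70918251e-05 -9.50065173e-01 -3.12051538e-01  7.97807740e-02]
 [ 9.99999861e-01  2.26916237e-04 -4.75861771e-04  1.13520994e-03]
 [ 5.22909257e-04 -3.12051463e-01  9.50065056e-01 -1.42037139e-01]
 [ 0.00000000e+00  0.00000000e+00  0.00000000e+00  1.00000000e+00]]
```

View pics/w1.png

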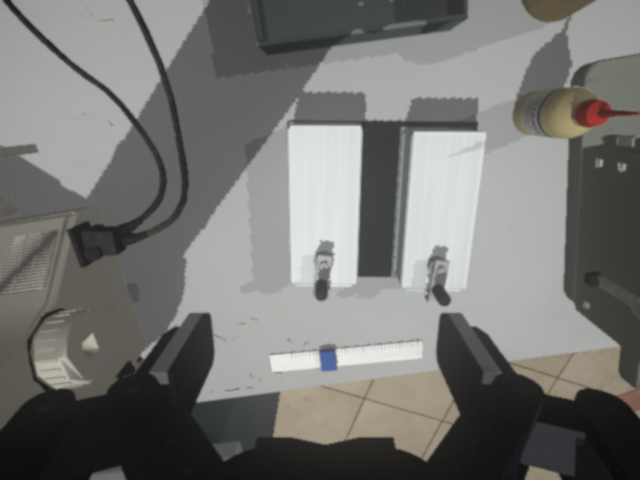

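```bash
cat >> h.py <<'E'
from scipy.spatial.transform import Rotation as Ro
def wray(f,s,uv,z):
    q=np.array(s["tool_rot"]); R=Ro.from_quat(q[[1,2,3,0]]).as_matrix()
    H=np.array(f["hand_eye"]); c=R@H[:3,3]+s["tool_pos"]
    d=R@H[:3,:3]@np.linalg.inv(f["mtx"])@np.array([uv[0],uv[1],1.])
    return c+d*(z-c[2])/d[2]
E
python3 - <<'E'
from plant import monitor, eyes, manip
from h import *
s=monitor.state(); f=eyes.grab_frame("wrist")
print(np.degrees(2*np.arctan2(s["tool_rot"][2],s["tool_rot"][1])),s["tool_pos"])
for n,q,k in [("L",[(289,124),(362,124),(357,285),(291,287)],(321,290)),("R",[(411,130),(486,132),(464,290),(401,288)],(441,297))]:
    P=np.array([wray(f,s,p,.044) for p in q]); c=P.mean(0); d=(P[0]+P[1]-P[2]-P[3])/2
    print(n,P[:,:2].round(4),c.round(4),np.linalg.norm(d),np.degrees(np.arctan2(d[1],d[0])),np.linalg.norm(P[0]-P[1]),np.linalg.norm(P[2]-P[3]))
E
```

```text
-9.040153652505229 [ 0.45351521 -0.32142584  0.23113131]
L [[ 0.5273 -0.3047]
 [ 0.518  -0.3631]
 [ 0.3769 -0.3403]
 [ 0.3845 -0.2796]] [ 0.4517 -0.3219  0.044 ] 0.14400282471531456 -9.570634771022037 0.0592151117860693 0.061207252020745895
R [[ 0.5071 -0.402 ]
 [ 0.4959 -0.4623]
 [ 0.3562 -0.4379]
 [ 0.3674 -0.3803]] [ 0.4317 -0.4206  0.044 ] 0.14154773004940116 -9.362032026033559 0.06131756008369984 0.058731816817932804
```

Call:
step_arm([
  [0,0,-0.1,0,0,0,0],
  [0,0,-0.2,0,0,0,0],
  [0,0,-0.3,0,0,0,0],
  [0,0,-0.36,0,0,0,0],
  [0,0,-0.41,0,0,0,0],
  [0,0,-0.44,0,0,0,0],
  [0,0,-0.448,0,0,0,0],
  [0,0,-0.448,0,0,0,0],
  [0,0,-0.448,0,0,0,0],
])

```text
time: 4.0
tool_pos: [0.4532, -0.3234, 0.0091]
tool_rot: [0.001, 0.997, -0.08, 0.001]
contact_force: [0.2, -0.2, -0.1]
gripper_width: 1.001
```

Call:
step_arm([
  [0,0,0,0,0,0,100],
  [0,0,0,0,0,0,255],
  [0,0,0,0,0,0,255],
  [0,0,0,0,0,0,255],
  [0,0,0,0,0,0,255],
  [0,0,0,0,0,0,255],
  [0,0,0,0,0,0,255],
])

```text
time: 4.7
tool_pos: [0.4534, -0.3225, 0.0091]
tool_rot: [0.0, 0.997, -0.08, 0.001]
contact_force: [-0.1, 2.3, 7.3]
gripper_width: 0.696
```

Call:
step_arm([
  [0,0,0.02,0,0,0,255],
  [0,0,0.05,0,0,0,255],
  [0,0,0.09,0,0,0,255],
  [0,0,0.13,0,0,0,255],
  [0,0,0.18,0,0,0,255],
  [0,0,0.22,0,0,0,255],
  [0,0,0.25,0,0,0,255],
  [0,0,0.26,0,0,0,255],
  [0,0,0.26,0,0,0,255],
  [0,0,0.26,0,0,0,255],
])

```text
time: 5.7
tool_pos: [0.4516, -0.3216, 0.136]
tool_rot: [-0.001, 0.997, -0.08, -0.001]
contact_force: [0.4, -1.1, -5.9]
gripper_width: 0.694
```

```bash
cat > ft.py <<'E'
from plant import monitor, eyes
from h import *
F=[];T=[];ts=[]
for i in range(8):
    s=monitor.state(); F.append(s["contact_force"]);T.append(s["ft_torque"]);ts.append(s["time"])
    im=eyes.grab_frame("scene")
F=np.array(F);T=np.array(T)
y=np.radians(-9.2); ex=np.array([np.cos(y),np.sin(y),0]); ey=np.array([-np.sin(y),np.cos(y),0])
print("F",F.mean(0).round(3),F.std(0).round(3),"T",T.mean(0).round(4),T.std(0).round(4))
print("about tin y:",(T@ey).mean().round(4),"+-",((T@ey).std()/8**.5).round(4),"about tin x",(T@ex).mean().round(4))
print(s["tool_pos"].round(4),s["tool_rot"].round(4),s["gripper_width"],ts[-1])
cv2.imwrite("pics/s%d.png"%int(ts[-1]*100),im["pixels"][:,:,::-1])
E
python3 ft.py
```

```text
F [ 0.025  0.09  -5.5  ] [0.332 0.665 0.55 ] T [-0.0002  0.0156 -0.0124] [0.0352 0.0311 0.0186]
about tin y: 0.0153 +- 0.0104 about tin x -0.0027
[ 0.4521 -0.322   0.1367] [-3.000e-04  9.968e-01 -8.030e-02 -4.000e-04] 0.6880721591390122 6.05
```

Call:
step_arm([
  [0,0,0,0.006,0.04,0,255],
  [0,0,0,0.013,0.08,0,255],
  [0,0,0,0.019,0.12,0,255],
  [0,0,0,0.026,0.16,0,255],
  [0,0,0,0.032,0.2,0,255],
  [0,0,0,0.038,0.24,0,255],
  [0,0,0,0.045,0.28,0,255],
  [0,0,0,0.045,0.28,0,255],
  [0,0,0,0.045,0.28,0,255],
  [0,0,0,0.045,0.28,0,255],
])

```text
time: 7.1
tool_pos: [0.4523, -0.3223, 0.1375]
tool_rot: [-0.017, 0.974, -0.079, -0.21]
contact_force: [-0.0, -0.0, -5.5]
gripper_width: 0.691
```

```bash
python3 ft.py
```

```text
F [ 0.285 -0.174 -5.529] [0.354 0.449 0.486] T [-0.092  -0.5019 -0.0081] [0.0272 0.0158 0.0274]
about tin y: -0.5101 +- 0.0052 about tin x -0.0106
[ 0.4522 -0.3223  0.1375] [-0.0166  0.9744 -0.0786 -0.2102] 0.6920464016671322 7.45
```

Call:
step_arm([
  [0,0,0,-0.006,-0.04,0,255],
  [0,0,0,-0.013,-0.08,0,255],
  [0,0,0,-0.019,-0.12,0,255],
  [0,0,0,-0.026,-0.16,0,255],
  [0,0,0,-0.032,-0.2,0,255],
  [0,0,0,-0.038,-0.24,0,255],
  [0,0,0,-0.045,-0.28,0,255],
  [0,0,0,-0.045,-0.28,0,255],
  [0,0,0,-0.045,-0.28,0,255],
  [0,0,0,-0.045,-0.28,0,255],
])

```text
time: 8.5
tool_pos: [0.4524, -0.3222, 0.1373]
tool_rot: [-0.0, 0.997, -0.08, -0.001]
contact_force: [0.6, 0.4, -5.2]
gripper_width: 0.688
```

```bash
python3 ft.py
```

```text
F [ 0.105  0.215 -5.207] [0.487 0.514 0.544] T [ 0.0151  0.0478 -0.0078] [0.0261 0.0213 0.0194]
about tin y: 0.0496 +- 0.0067 about tin x 0.0073
[ 0.4524 -0.3222  0.1372] [-1.000e-04  9.968e-01 -8.010e-02 -2.000e-04] 0.6894487729456151 8.85
```

Call:
step_arm([
  [0,0,0,-0.006,-0.04,0,255],
  [0,0,0,-0.013,-0.08,0,255],
  [0,0,0,-0.019,-0.12,0,255],
  [0,0,0,-0.026,-0.16,0,255],
  [0,0,0,-0.032,-0.2,0,255],
  [0,0,0,-0.038,-0.24,0,255],
  [0,0,0,-0.045,-0.28,0,255],
  [0,0,0,-0.045,-0.28,0,255],
  [0,0,0,-0.045,-0.28,0,255],
  [0,0,0,-0.045,-0.28,0,255],
])

```text
time: 9.9
tool_pos: [0.4526, -0.3225, 0.1378]
tool_rot: [0.017, 0.974, -0.078, 0.21]
contact_force: [-0.1, -0.1, -5.1]
gripper_width: 0.695
```

```bash
python3 ft.py
```

```text
F [ 0.21  -0.114 -5.245] [0.443 0.244 0.292] T [ 0.083   0.4933 -0.007 ] [0.0271 0.0279 0.0338]
about tin y: 0.5003 +- 0.0101 about tin x 0.003
[ 0.4525 -0.3222  0.1373] [ 0.0166  0.9743 -0.0783  0.2104] 0.6932861455404059 10.25
```

Call:
step_arm([
  [0,0,0,0.006,0.04,0,255],
  [0,0,0,0.013,0.08,0,255],
  [0,0,0,0.019,0.12,0,255],
  [0,0,0,0.026,0.16,0,255],
  [0,0,0,0.032,0.2,0,255],
  [0,0,0,0.038,0.24,0,255],
  [0,0,0,0.045,0.28,0,255],
  [0,0,0,0.045,0.28,0,255],
  [0,0,0,0.045,0.28,0,255],
  [0,0,0,0.045,0.28,0,255],
])

```text
time: 11.3
tool_pos: [0.452, -0.3221, 0.1371]
tool_rot: [-0.0, 0.997, -0.08, 0.0]
contact_force: [0.2, 0.6, -5.6]
gripper_width: 0.69
```

```bash
python3 ft.py
```

```text
F [-0.049  0.338 -5.009] [0.348 0.166 0.458] T [-0.0106 -0.0475  0.0167] [0.0272 0.074  0.0188]
about tin y: -0.0486 +- 0.0263 about tin x -0.0029
[ 0.4521 -0.3222  0.1374] [ 1.000e-04  9.968e-01 -8.040e-02  2.000e-04] 0.6914455622563177 11.65
```

```bash
python3 ft.py
```

```text
F [-0.113 -0.018 -5.622] [0.399 0.682 0.405] T [-0.0093 -0.0535 -0.0166] [0.0445 0.0849 0.0257]
about tin y: -0.0543 +- 0.0299 about tin x -0.0006
[ 0.4523 -0.3222  0.1373] [-0.      0.9968 -0.0803  0.    ] 0.6910261067240068 12.05
```

Call:
step_arm([
  [0,0,-0.06,0,0,0,255],
  [0,0,-0.12,0,0,0,255],
  [0,0,-0.17,0,0,0,255],
  [0,0,-0.21,0,0,0,255],
  [0,0,-0.24,0,0,0,255],
  [0,0,-0.255,0,0,0,255],
  [0,0,-0.259,0,0,0,255],
  [0,0,-0.26,0,0,0,255],
  [0,0,-0.26,0,0,0,255],
])

```text
time: 13.0
tool_pos: [0.453, -0.3227, 0.0091]
tool_rot: [0.0, 0.997, -0.08, 0.0]
contact_force: [-4.8, 3.3, 4.4]
gripper_width: 0.692
```

Call:
step_arm([
  [0,0,0,0,0,0,100],
  [0,0,0,0,0,0,0],
  [0,0,0,0,0,0,0],
  [0,0,0,0,0,0,0],
  [0,0,0.05,0,0,0,0],
  [0,0,0.15,0,0,0,0],
  [0,0,0.25,0,0,0,0],
  [0,0,0.35,0,0,0,0],
  [0,0,0.4,0,0,0,160],
  [0,0,0.4,0,0,0,190],
])

```text
time: 14.0
tool_pos: [0.4548, -0.3245, 0.214]
tool_rot: [0.004, 0.997, -0.08, 0.005]
contact_force: [0.3, -0.3, 0.1]
gripper_width: 0.692
```

Run:
```python
from plant import monitor, eyes, manip
from h import *
s=monitor.state(); print({k:np.round(v,4) for k,v in s.items()})
f=eyes.grab_frame("wrist")
im=f["pixels"][:,:,::-1]; cv2.imwrite("pics/w2.png",im)
```

```text
{'time': np.float64(14.0), 'joint_pos': array([-0.753 , -0.1021,  1.794 , -0.    ,  1.4378,  0.9785]), 'joint_vel': array([-0.0001,  0.047 ,  0.0804, -0.0003, -0.026 ,  0.0014]), 'joint_efforts': array([ 8.02000e-02, -3.20704e+01, -3.61116e+01,  2.50000e-03,
        2.13200e-01, -3.00000e-04]), 'tool_pos': array([ 0.4548, -0.3245,  0.214 ]), 'tool_rot': array([ 0.0037,  0.9968, -0.0803,  0.0046]), 'contact_force': array([ 0.2773, -0.3236,  0.0571]), 'ft_torque': array([ 0.0143,  0.0105, -0.0357]), 'gripper_width': np.float64(0.6924)}
```

View pics/w2.png

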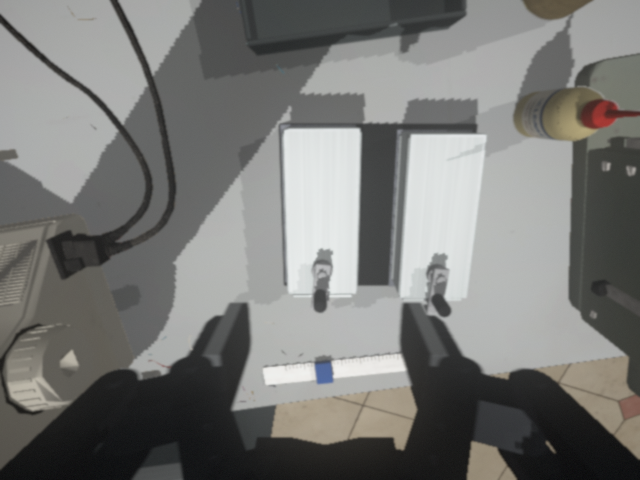

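Call:
step_arm([
  [-0.06,0.01,0,0,0,0,185],
  [-0.122,0.02,0,0,0,0,185],
  [-0.122,0.02,-0.1,0,0,0,185],
  [-0.122,0.02,-0.16,0,0,0,185],
  [-0.122,0.02,-0.16,0,0,0,185],
  [-0.122,0.02,-0.16,0,0,0,185],
])

```text
time: 14.65
tool_pos: [0.3907, -0.3116, 0.126]
tool_rot: [-0.001, 0.997, -0.08, -0.001]
contact_force: [0.4, -1.0, 0.8]
gripper_width: 0.275
```

Run:
```python
from plant import monitor, eyes, manip
from h import *
s=monitor.state(); print({k:np.round(v,4) for k,v in s.items() if k in("tool_pos","gripper_width")})
f=eyes.grab_frame("wrist")
im=f["pixels"][:,:,::-1]; cv2.imwrite("pics/w3.png",im)
f=eyes.grab_frame("top")
im=f["pixels"][:,:,::-1]; cv2.imwrite("pics/t3.png",cv2.resize(im[190:310,230:390],(800,600)))
```

```text
{'tool_pos': array([ 0.3907, -0.3116,  0.126 ]), 'gripper_width': np.float64(0.2754)}
```

View pics/w3.png

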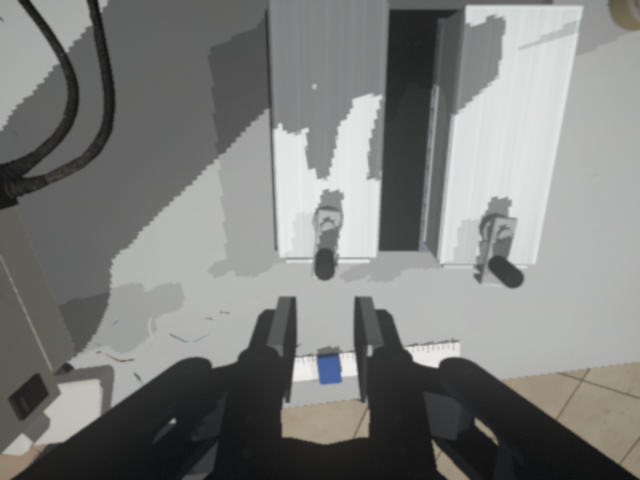

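View pics/t3.png

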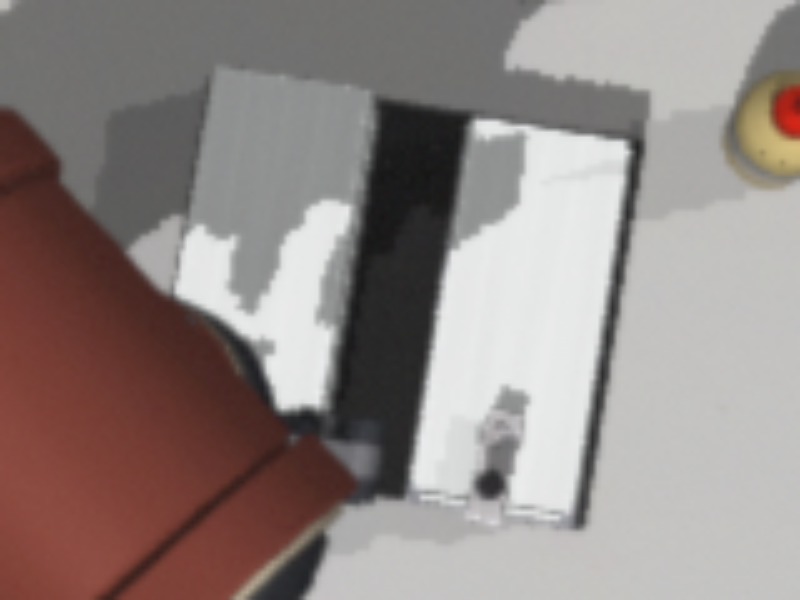

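Run:
```python
from plant import monitor, eyes, manip
from h import *
s=monitor.state(); f=eyes.grab_frame("wrist")
print("knob",wray(f,s,(325,255),.082), "pivot", wray(f,s,(328,222),.056), "corners",[wray(f,s,p,.044).round(4) for p in [(278,257),(380,258)]])
```

```text
knob [ 0.40124349 -0.31569719  0.082     ] pivot [ 0.41133065 -0.31910303  0.056     ] corners [array([ 0.3907, -0.2844,  0.044 ]), array([ 0.3799, -0.347 ,  0.044 ])]
```

Run:
```python
from plant import monitor, eyes, manip
from h import *
s=monitor.state(); f=eyes.grab_frame("wrist"); print(s["tool_pos"],s["tool_rot"])
print("knob",wray(f,s,(324,268),.082),wray(f,s,(511,273),.082), "Rcorners",[wray(f,s,p,.044).round(4) for p in [(441,264),(536,264)]])
im=f["pixels"][180:310,250:550,::-1]; cv2.imwrite("pics/w4.png",cv2.resize(im,(800,347),interpolation=cv2.INTER_CUBIC))
```

```text
[ 0.39238001 -0.31324389  0.12933572] [ 0.00112448  0.99678187 -0.08014484  0.00120481]
knob [ 0.39423955 -0.31424201  0.082     ] [ 0.37561865 -0.4111602   0.082     ] Rcorners [array([ 0.3698, -0.3847,  0.044 ]), array([ 0.3602, -0.4437,  0.044 ])]
```

View pics/w4.png

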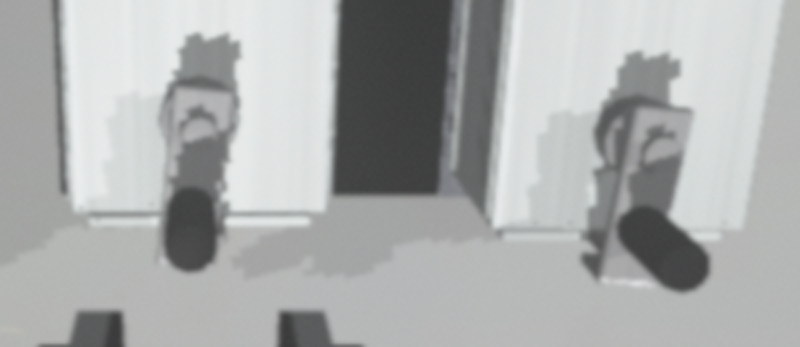

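Call:
step_arm([
  [0,0,-0.05,0,0,0,185],
  [0,0,-0.09,0,0,0,185],
  [0,0,-0.12,0,0,0,185],
  [0,0,-0.13,0,0,0,185],
  [0,0,-0.13,0,0,0,185],
])

```text
time: 15.35
tool_pos: [0.3913, -0.3122, 0.0622]
tool_rot: [-0.0, 0.997, -0.08, -0.0]
contact_force: [0.1, -0.3, -0.8]
gripper_width: 0.274
```

Run:
```python
from plant import monitor, eyes, manip
from h import *
f=eyes.grab_frame("wrist")
cv2.imwrite("pics/w5.png",f["pixels"][:,:,::-1])
```

```text
(no output)
```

View pics/w5.png

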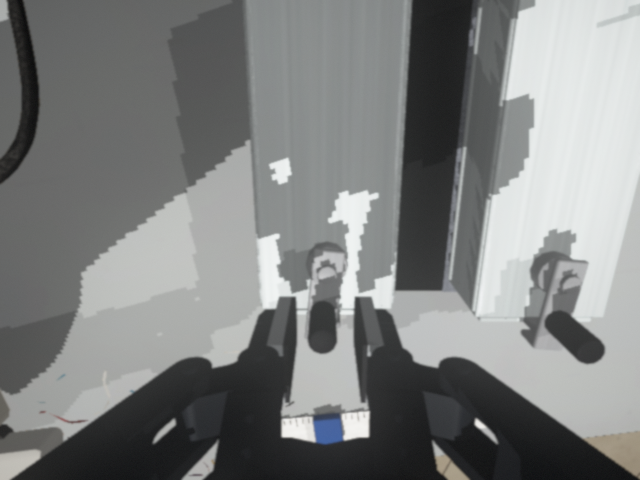

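Call:
step_arm([
  [0.002,0.012,0,0,0,0,185],
  [0.005,0.02,0,0,0,0,185],
  [0.009,0.028,0,0,0,0,185],
  [0.014,0.033,0,0,0,0,185],
  [0.02,0.0375,0,0,0,0,185],
  [0.025,0.04,0,0,0,0,185],
  [0.03,0.0415,0,0,0,0,185],
  [0.037,0.042,0,0,0,0,185],
  [0.037,0.042,0,0,0,0,185],
])

```text
time: 16.3
tool_pos: [0.4103, -0.2913, 0.0623]
tool_rot: [0.0, 0.997, -0.08, 0.0]
contact_force: [1.3, -0.2, -1.3]
gripper_width: 0.273
```

Run:
```python
from plant import monitor, eyes, manip
from h import *
f=eyes.grab_frame("wrist")
cv2.imwrite("pics/w6.png",f["pixels"][:,:,::-1])
```

```text
(no output)
```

View pics/w6.png

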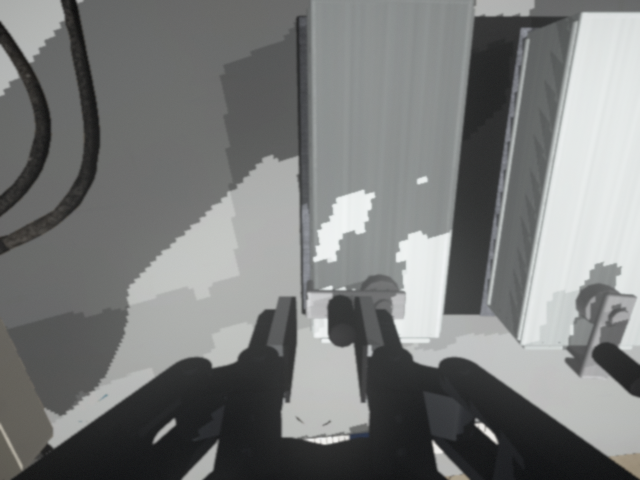

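Call:
step_arm([
  [0,0,0.06,0,0,0,185],
  [0,0,0.14,0,0,0,185],
  [0.05,-0.03,0.16,0,0,0,60],
  [0.101,-0.065,0.16,0,0,0,0],
  [0.101,-0.065,0.16,0,0,0,0],
  [0.101,-0.065,0.16,0,0,0,0],
  [0.101,-0.065,0.16,0,0,0,0],
])

```text
time: 17.05
tool_pos: [0.4594, -0.3229, 0.1414]
tool_rot: [-0.001, 0.997, -0.08, -0.001]
contact_force: [-0.1, -0.2, 0.5]
gripper_width: 1.003
```

Run:
```python
from plant import monitor, eyes, manip
from h import *
s=monitor.state();f=eyes.grab_frame("wrist")
cv2.imwrite("pics/w7.png",f["pixels"][:,:,::-1])
```

```text
(no output)
```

View pics/w7.png

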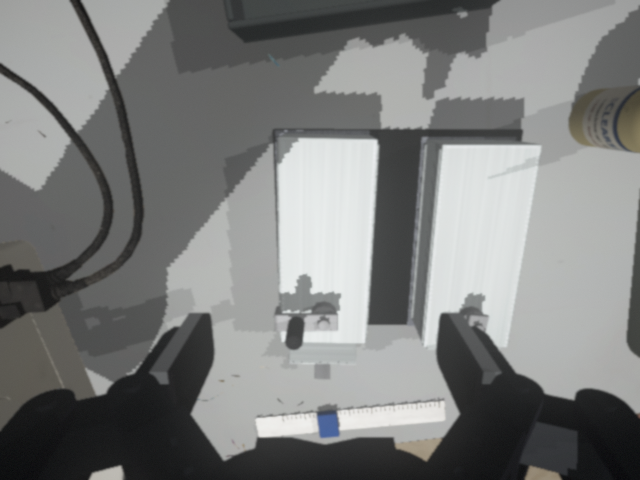

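Call:
step_arm([
  [0,0,-0.1,0,0,0,0],
  [0,0,-0.18,0,0,0,0],
  [0,0,-0.23,0,0,0,0],
  [0,0,-0.255,0,0,0,0],
  [0,0,-0.262,0,0,0,0],
  [0,0,-0.262,0,0,0,0],
])

```text
time: 17.7
tool_pos: [0.4605, -0.324, 0.012]
tool_rot: [0.0, 0.997, -0.08, 0.0]
contact_force: [-0.4, 0.5, 0.9]
gripper_width: 1.003
```

Call:
step_arm([
  [0,0,0,0,0,0,60],
  [0,0,0,0,0,0,100],
  [0,0,0,0,0,0,255],
  [0,0,0,0,0,0,255],
  [0,0,0,0,0,0,255],
  [0,0,0,0,0,0,255],
  [0,0,0,0,0,0,255],
])

```text
time: 18.4
tool_pos: [0.4618, -0.3248, 0.0137]
tool_rot: [0.001, 0.997, -0.08, 0.002]
contact_force: [-0.2, 0.5, 6.6]
gripper_width: 0.692
```

Call:
step_arm([
  [0,0,0.02,0,0,0,255],
  [0,0,0.05,0.002,0.01,0,255],
  [0,0,0.08,0.004,0.025,0,255],
  [0,0,0.12,0.006,0.04,0,255],
  [0,0,0.16,0.008,0.055,0,255],
  [0,0,0.2,0.011,0.07,0,255],
  [0,0,0.24,0.011,0.07,0,255],
  [0,0,0.27,0.011,0.07,0,255],
  [0,0,0.28,0.011,0.07,0,255],
  [0,0,0.28,0.011,0.07,0,255],
])

```text
time: 19.4
tool_pos: [0.4604, -0.3238, 0.1517]
tool_rot: [-0.004, 0.995, -0.08, -0.052]
contact_force: [3.2, 0.0, -5.3]
gripper_width: 0.692
```

```bash
python3 ft.py
python3 - <<'E'
from plant import monitor, eyes, manip
from h import *
s=monitor.state();f=eyes.grab_frame("wrist")
cv2.imwrite("pics/w8.png",f["pixels"][:,:,::-1])
E
```

```text
F [ 0.407  0.012 -5.278] [1.129 0.412 0.508] T [-0.0332 -0.1782  0.0048] [0.0307 0.1245 0.0311]
about tin y: -0.1812 +- 0.0445 about tin x -0.0043
[ 0.4598 -0.3234  0.1503] [-0.0045  0.9953 -0.0801 -0.0537] 0.6858608819632237 19.75
```

View pics/w8.png

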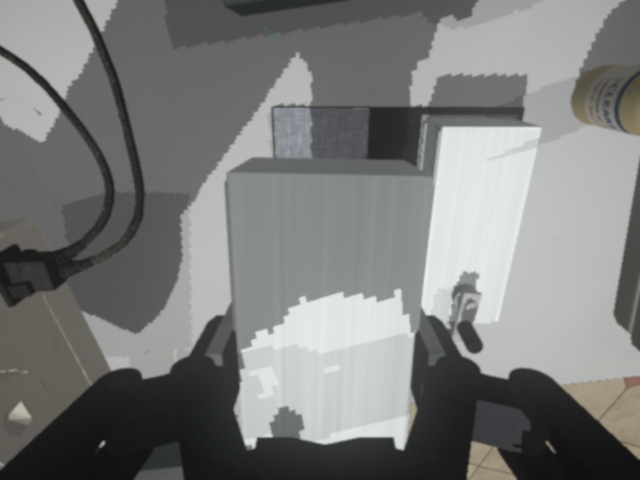

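Call:
step_arm([
  [0.01,0.005,0.01,0,0,0.04,255],
  [0.03,0.01,0.02,0,0,0.1,255],
  [0.05,0.02,0.02,0,0,0.16,255],
  [0.08,0.03,0.02,0,0,0.22,255],
  [0.11,0.04,0.02,0,0,0.28,255],
  [0.14,0.05,0.02,0,0,0.34,255],
  [0.17,0.06,0.02,0,0,0.4,255],
  [0.2,0.07,0.02,0,0,0.46,255],
  [0.23,0.08,0.02,0,0,0.52,255],
  [0.26,0.09,0.02,0,0,0.58,255],
])

```text
time: 20.85
tool_pos: [0.5908, -0.2784, 0.1609]
tool_rot: [0.018, 0.936, 0.349, -0.05]
contact_force: [0.8, 0.1, -4.6]
gripper_width: 0.693
```

Call:
step_arm([
  [0.03,0.01,0,0,0,0.06,255],
  [0.06,0.02,0,0,0,0.12,255],
  [0.085,0.03,0,0,0,0.18,255],
  [0.1,0.035,0,0,0,0.24,255],
  [0.11,0.039,0,0,0,0.3,255],
  [0.114,0.041,0,0,0,0.36,255],
  [0.114,0.041,0,0,0,0.42,255],
  [0.114,0.041,0,0,0,0.46,255],
  [0.114,0.041,0,0,0,0.5733,255],
  [0.114,0.041,0,0,0,0.5733,255],
])

```text
time: 21.85
tool_pos: [0.6468, -0.258, 0.1607]
tool_rot: [0.037, 0.706, 0.706, -0.038]
contact_force: [-0.5, 0.3, -4.9]
gripper_width: 0.69
```

```bash
python3 ft.py
python3 - <<'E'
from plant import monitor, eyes, manip
from h import *
s=monitor.state(); print(s["joint_pos"].round(3)); q=s["tool_rot"];print(Ro.from_quat(q[[1,2,3,0]]).as_matrix().round(3))
f=eyes.grab_frame("top"); cv2.imwrite("pics/t9.png",cv2.resize(f["pixels"][60:300,160:480,::-1],(800,600)))
f=eyes.grab_frame("wrist"); cv2.imwrite("pics/w9.png",f["pixels"][:,:,::-1])
E
```

```text
F [-0.227 -0.14  -5.33 ] [0.343 0.459 0.567] T [ 0.1443 -0.0263  0.0162] [0.0366 0.0218 0.0214]
about tin y: -0.0029 +- 0.0076 about tin x 0.1466
[ 0.6473 -0.2582  0.1613] [ 0.0376  0.707   0.7052 -0.0374] 0.6891331493467601 22.2
[-0.448  0.244  1.523 -0.099  1.33  -0.424]
[[ 0.002  1.     0.   ]
 [ 0.994 -0.002 -0.106]
 [-0.106  0.    -0.994]]
```

View pics/t9.png

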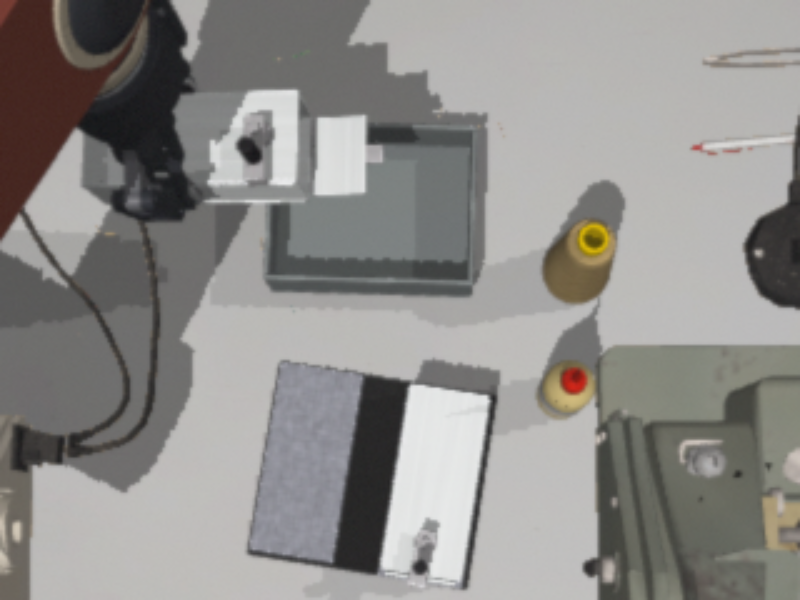

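View pics/w9.png

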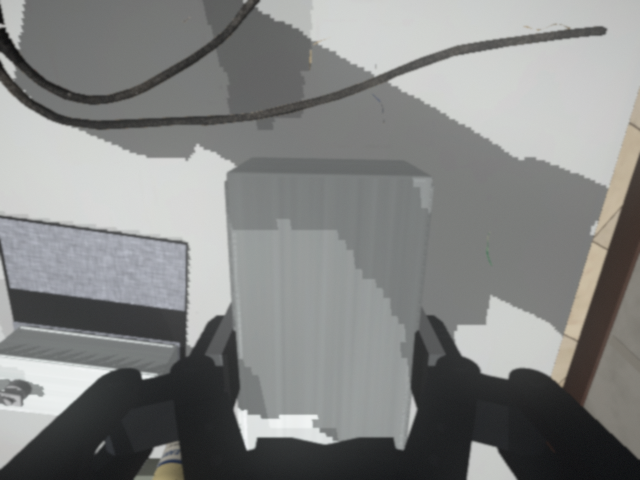

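Call:
step_arm([
  [0,0,-0.03,0,0,0,255],
  [0,0,-0.07,0,0,0,255],
  [0,0,-0.11,0,0,0,255],
  [0,0,-0.15,0,0,0,255],
  [0,0,-0.175,0,0,0,255],
  [0,0,-0.186,0,0,0,255],
  [0,0,-0.186,0,0,0,255],
])

```text
time: 23.05
tool_pos: [0.6467, -0.2579, 0.067]
tool_rot: [0.037, 0.707, 0.706, -0.038]
contact_force: [-1.3, -0.2, -5.8]
gripper_width: 0.696
```

Run:
```python
from plant import monitor, eyes, manip
from h import *
s=monitor.state(); print(s["joint_pos"].round(3),s["tool_pos"],s["contact_force"])
f=eyes.grab_frame("top"); cv2.imwrite("pics/t10.png",cv2.resize(f["pixels"][60:300,160:480,::-1],(800,600)))
f=eyes.grab_frame("scene"); cv2.imwrite("pics/s10.png",f["pixels"][:,:,::-1])
```

```text
[-0.448  0.335  1.579 -0.103  1.184 -0.409] [ 0.64667412 -0.25790578  0.06698233] [-1.26649065 -0.19004928 -5.84472391]
```

View pics/t10.png

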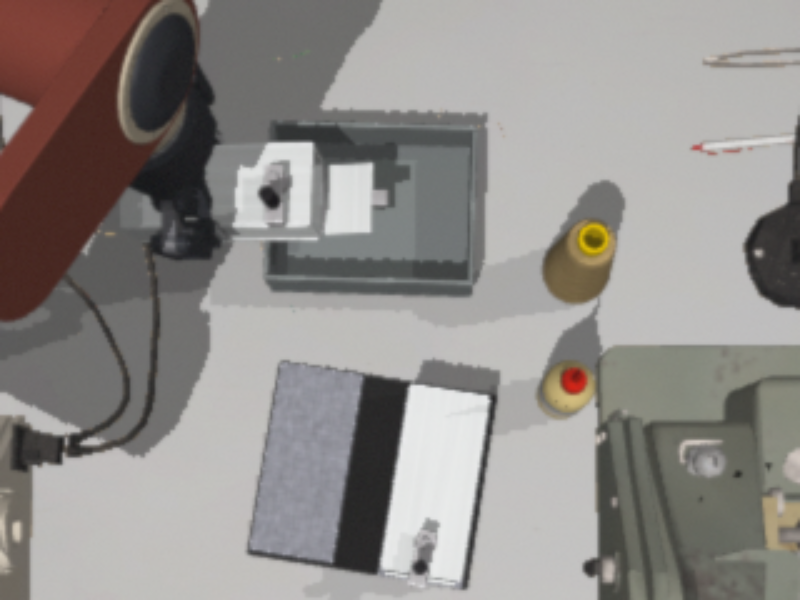

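View pics/s10.png

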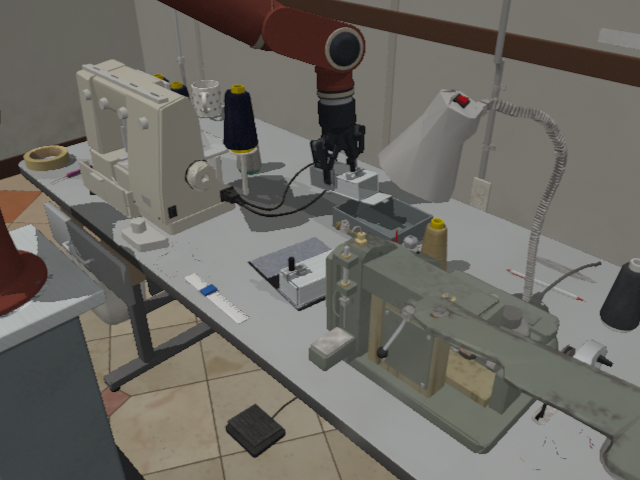

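Call:
step_arm([
  [0,0,0,0.035,0,0,255],
  [0,0,0,0.07,0,0,255],
  [0,-0.001,0.006,0.1,0,0,255],
  [0,-0.002,0.013,0.128,0,0,255],
  [0,-0.003,0.02,0.157,0,0,255],
  [0,-0.005,0.027,0.186,0,0,255],
  [0,-0.007,0.033,0.215,0,0,255],
  [0,-0.009,0.039,0.244,0,0,255],
  [0,-0.009,0.039,0.244,0,0,255],
  [0,-0.009,0.039,0.244,0,0,255],
])

```text
time: 24.15
tool_pos: [0.6479, -0.2634, 0.0889]
tool_rot: [-0.09, 0.702, 0.701, 0.091]
contact_force: [0.4, 0.2, -4.4]
gripper_width: 0.693
```

Call:
step_arm([
  [0,-0.002,0.007,0.03,0,0,255],
  [0,-0.005,0.013,0.059,0,0,255],
  [0,-0.008,0.019,0.088,0,0,255],
  [0,-0.011,0.025,0.117,0,0,255],
  [0,-0.015,0.031,0.146,0,0,255],
  [0,-0.019,0.036,0.175,0,0,255],
  [0,-0.024,0.043,0.21,0,0,255],
  [0,-0.029,0.049,0.245,0,0,255],
  [0,-0.029,0.049,0.245,0,0,255],
  [0,-0.029,0.049,0.245,0,0,255],
])

```text
time: 25.15
tool_pos: [0.6476, -0.2772, 0.1125]
tool_rot: [-0.217, 0.673, 0.672, 0.217]
contact_force: [-0.7, 0.2, -3.9]
gripper_width: 0.697
```

```bash
python3 ft.py;  python3 - <<'E'
from plant import monitor, eyes, manip
from h import *
s=monitor.state(); print(s["joint_pos"].round(3),s["tool_pos"],s["contact_force"])
f=eyes.grab_frame("top"); cv2.imwrite("pics/t11.png",cv2.resize(f["pixels"][60:300,160:480,::-1],(800,600)))
f=eyes.grab_frame("scene"); cv2.imwrite("pics/s11.png",cv2.resize(f["pixels"][120:320,220:480,::-1],(780,600)))
E
```

```text
F [ 0.036  0.115 -3.771] [0.386 0.591 0.415] T [-0.6179 -0.0048 -0.0154] [0.0324 0.0257 0.0225]
about tin y: -0.1035 +- 0.0094 about tin x -0.6091
[ 0.6474 -0.2768  0.1125] [-0.218   0.673   0.6723  0.2179] 0.6912833044332088 25.5
[-0.693  0.546  1.31   0.473  1.702 -0.729] [ 0.6473739  -0.27695471  0.11247341] [-0.42984931  0.13116323 -3.52168594]
```

View pics/t11.png

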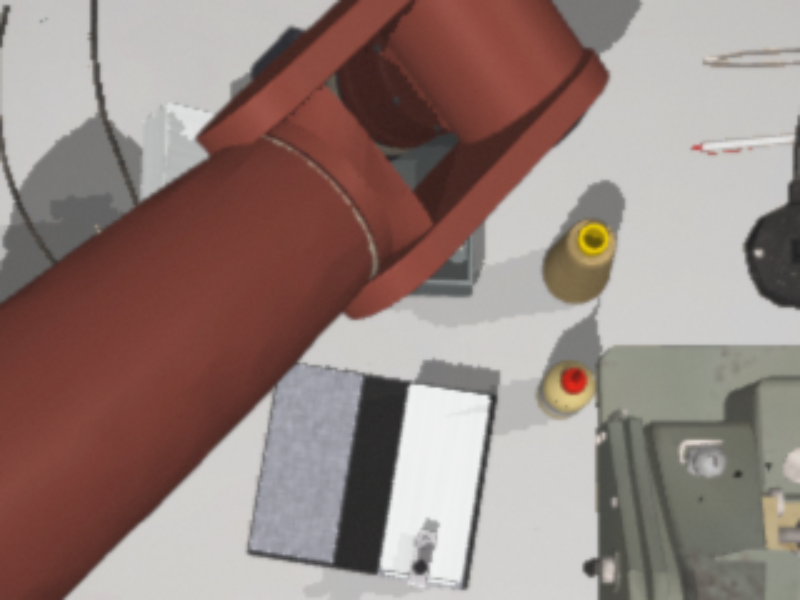

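View pics/s11.png

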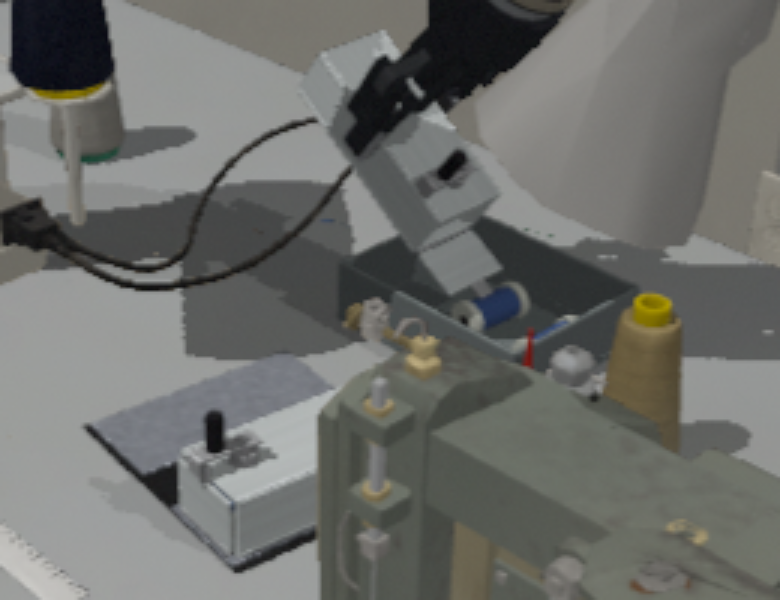

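Call:
step_arm([
  [0,0,0.03,0,0,0,255],
  [0,0,0.06,-0.03,0,0,255],
  [0,0,0.09,-0.07,0,0,255],
  [0,0,0.1,-0.12,0,0,255],
  [0,0,0.1,-0.18,0,0,255],
  [0,0,0.1,-0.24,0,0,255],
  [0,0,0.1,-0.3,0,0,255],
  [0,0,0.1,-0.36,0,0,255],
  [0,0,0.1,-0.419,0,0,255],
  [0,0,0.1,-0.419,0,0,255],
])

```text
time: 26.65
tool_pos: [0.6477, -0.2746, 0.164]
tool_rot: [0.0, 0.707, 0.707, 0.001]
contact_force: [0.4, 1.2, -4.0]
gripper_width: 0.689
```

```bash
python3 ft.py;  python3 - <<'E'
from plant import monitor, eyes, manip
from h import *
s=monitor.state(); print(s["joint_pos"].round(3)); q=s["tool_rot"];print(Ro.from_quat(q[[1,2,3,0]]).as_matrix().round(3))
f=eyes.grab_frame("top"); cv2.imwrite("pics/t12.png",cv2.resize(f["pixels"][60:300,160:480,::-1],(800,600)))
f=eyes.grab_frame("scene"); cv2.imwrite("pics/s12.png",cv2.resize(f["pixels"][120:320,220:480,::-1],(780,600)))
E
```

```text
F [ 0.    -0.121 -4.061] [0.547 0.689 0.474] T [0.025  0.0078 0.0098] [0.0274 0.0242 0.0214]
about tin y: 0.0117 +- 0.0088 about tin x 0.0234
[ 0.6471 -0.278   0.1621] [ 1.000e-04  7.081e-01  7.061e-01 -1.000e-04] 0.6936728635815738 27.0
[-0.511  0.281  1.474 -0.     1.386 -0.508]
[[ 0.003  1.    -0.   ]
 [ 1.    -0.003 -0.001]
 [-0.001 -0.    -1.   ]]
```

View pics/t12.png

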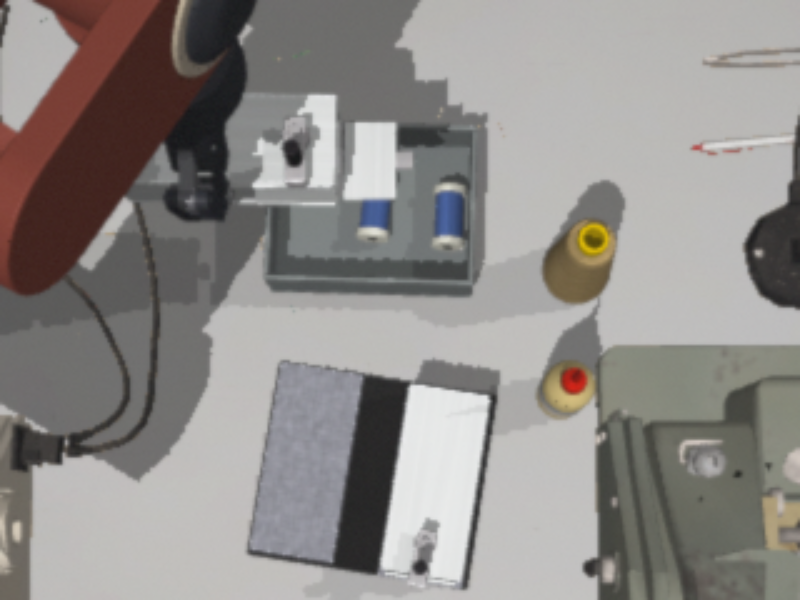

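View pics/s12.png

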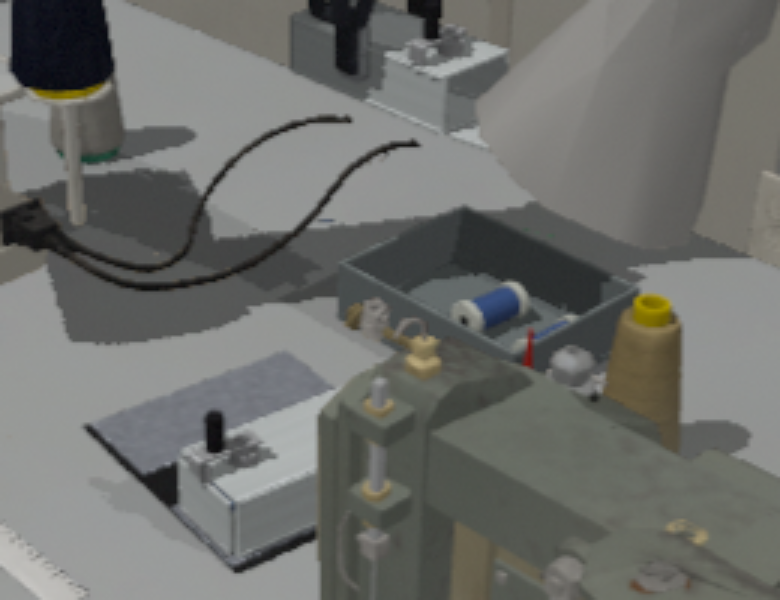

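Call:
step_arm([
  [-0.02,-0.005,0,0,0,-0.05,255],
  [-0.06,-0.015,0,0,0,-0.12,255],
  [-0.1,-0.025,0,0,0,-0.19,255],
  [-0.14,-0.035,0,0,0,-0.26,255],
  [-0.18,-0.045,0,0,0,-0.33,255],
  [-0.22,-0.055,0,0,0,-0.4,255],
  [-0.26,-0.065,0,0,0,-0.47,255],
  [-0.3,-0.075,0,0,0,-0.54,255],
  [-0.34,-0.085,0,0,0,-0.6,255],
  [-0.374,-0.093,0,0,0,-0.652,255],
])

```text
time: 28.15
tool_pos: [0.4593, -0.3241, 0.1625]
tool_rot: [0.0, 0.957, 0.289, -0.0]
contact_force: [-1.0, 0.4, -3.2]
gripper_width: 0.692
```

Call:
step_arm([
  [0,0,0,0,0,-0.07,255],
  [0,0,0,0,0,-0.14,255],
  [0,0,0,0,0,-0.21,255],
  [0,0,0,0,0,-0.28,255],
  [0,0,0,0,0,-0.35,255],
  [0,0,0,0,0,-0.42,255],
  [0,0,0,0,0,-0.48,255],
  [0,0,0,0,0,-0.5,255],
  [0,0,0,0,0,-0.5,255],
  [0,0,0,0,0,-0.5,255],
])

```text
time: 29.15
tool_pos: [0.4603, -0.3238, 0.1624]
tool_rot: [0.0, 0.997, -0.079, -0.001]
contact_force: [0.6, 0.1, -4.2]
gripper_width: 0.691
```

```bash
python3 ft.py;  python3 - <<'E'
from plant import monitor, eyes, manip
from h import *
s=monitor.state(); q=s["tool_rot"];print(Ro.from_quat(q[[1,2,3,0]]).as_matrix().round(3))
f=eyes.grab_frame("wrist"); cv2.imwrite("pics/w13.png",f["pixels"][:,:,::-1])
f=eyes.grab_frame("scene"); cv2.imwrite("pics/s13.png",cv2.resize(f["pixels"][120:320,220:480,::-1],(780,600)))
E
```

```text
F [-0.142 -0.045 -4.319] [0.612 0.822 0.362] T [-0.0188 -0.0351 -0.0161] [0.0189 0.0292 0.0211]
about tin y: -0.0377 +- 0.0098 about tin x -0.0129
[ 0.4603 -0.3237  0.1623] [ 1.000e-04  9.969e-01 -7.920e-02 -7.000e-04] 0.6889536876182484 29.5
[[ 0.987 -0.158 -0.001]
 [-0.158 -0.987 -0.   ]
 [-0.001  0.    -1.   ]]
```

View pics/w13.png

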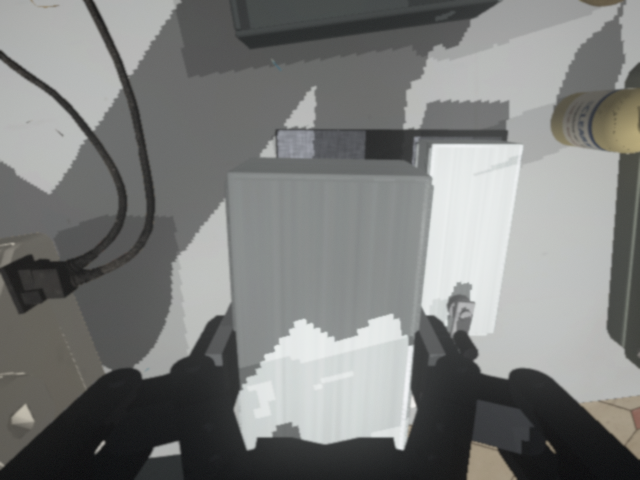

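View pics/s13.png

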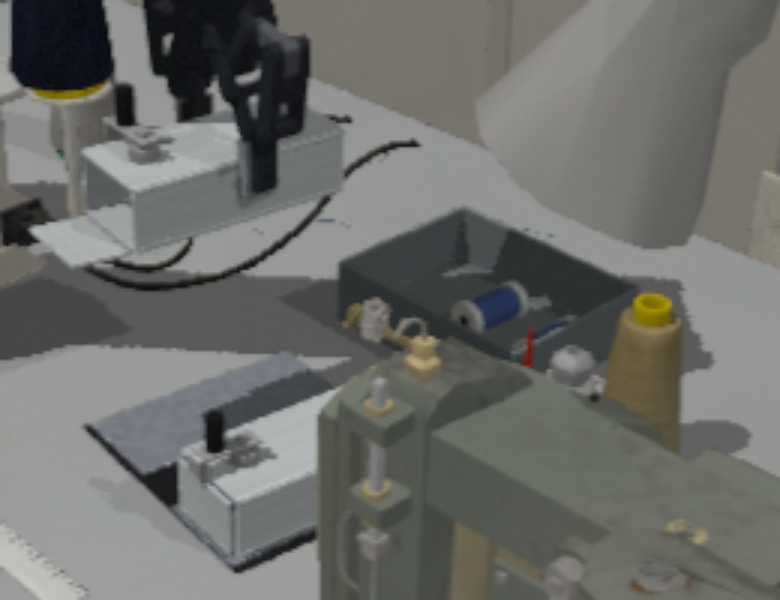

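Call:
step_arm([
  [0,0,-0.06,0,0,0,255],
  [0,0,-0.13,0,0,0,255],
  [0,0,-0.2,0,0,0,255],
  [0,0,-0.25,0,0,0,255],
  [0,0,-0.28,0,0,0,255],
  [0,0,-0.29,0,0,0,255],
  [0,0,-0.296,0,0,0,255],
  [0,0,-0.299,0,0,0,255],
  [0,0,-0.299,0,0,0,255],
  [0,0,-0.299,0,0,0,255],
])

```text
time: 30.65
tool_pos: [0.4613, -0.3245, 0.0143]
tool_rot: [0.001, 0.997, -0.079, 0.001]
contact_force: [0.7, 0.0, -1.7]
gripper_width: 0.694
```

```bash
python3 ft.py
```

```text
F [ 1.523 -0.228 -1.263] [0.461 0.526 0.78 ] T [-0.0323 -0.1719 -0.0258] [0.0493 0.094  0.0378]
about tin y: -0.1749 +- 0.0351 about tin x -0.0044
[ 0.461  -0.3244  0.0138] [ 8.000e-04  9.968e-01 -7.930e-02  3.000e-04] 0.6867649961997442 31.0
```

Partly resting; ease down 1.5 mm more, release, then rise.

Call:
step_arm([
  [0,0,-0.002,0,0,0,255],
  [0,0,-0.003,0,0,0,255],
  [0,0,-0.003,0,0,0,150],
  [0,0,-0.003,0,0,0,90],
  [0,0,-0.003,0,0,0,60],
  [0,0,-0.003,0,0,0,0],
  [0,0,-0.003,0,0,0,0],
  [0,0,-0.003,0,0,0,0],
  [0,0,-0.003,0,0,0,0],
])

```text
time: 31.95
tool_pos: [0.4601, -0.3235, 0.011]
tool_rot: [-0.0, 0.997, -0.079, -0.001]
contact_force: [0.1, 0.7, -0.1]
gripper_width: 1.002
```

Call:
step_arm([
  [0,0,0.04,0,0,0,0],
  [0,0,0.12,0,0,0,0],
  [0,0,0.22,0,0,0,0],
  [0,0,0.32,0,0,0,0],
  [0,0,0.42,0,0,0,0],
  [-0.1,0,0.44,0,0,0,0],
  [-0.14,0.0,0.44,0,0,0,0],
  [-0.14,0.0,0.44,0,0,0,0],
])

```text
time: 32.75
tool_pos: [0.3889, -0.324, 0.2322]
tool_rot: [0.001, 0.997, -0.08, -0.0]
contact_force: [-0.3, 0.0, -0.2]
gripper_width: 1.001
```

Run:
```python
from plant import monitor, eyes, manip
from h import *
f=eyes.grab_frame("wrist"); cv2.imwrite("pics/w14.png",f["pixels"][:,:,::-1])
f=eyes.grab_frame("top"); cv2.imwrite("pics/t14.png",cv2.resize(f["pixels"][90:330,200:520,::-1],(800,600)))
f=eyes.grab_frame("scene"); cv2.imwrite("pics/s14.png",cv2.resize(f["pixels"][120:320,220:480,::-1],(780,600)))
```

```text
(no output)
```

View pics/w14.png

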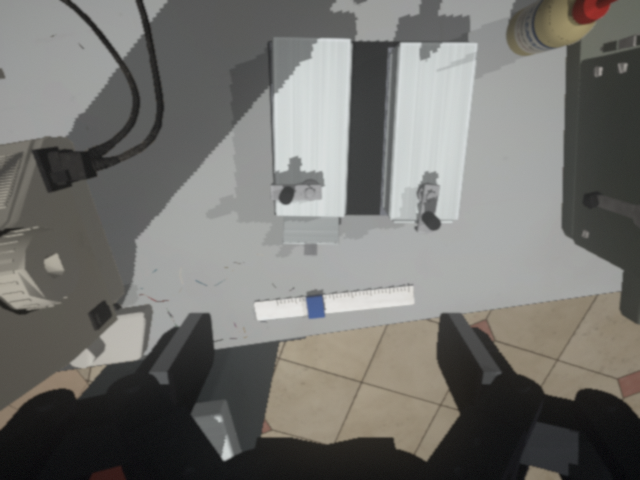

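View pics/t14.png

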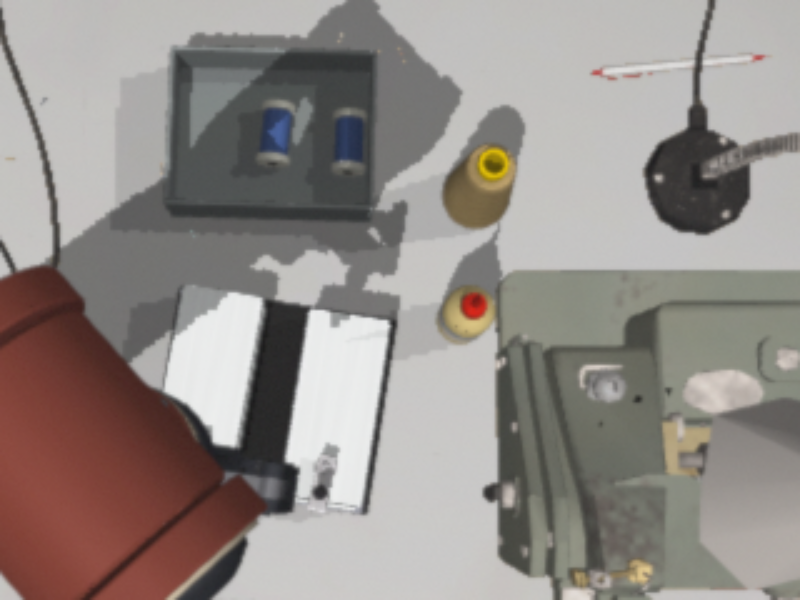

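View pics/s14.png

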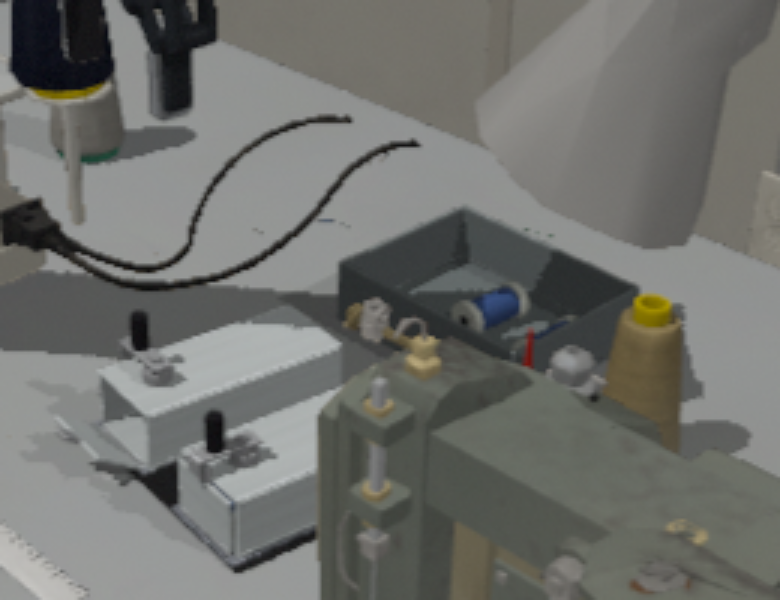

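The pictures show the poured tin upright on the mat with its hasp off. The other tin is shut with its hasp on, both reels are in the tray, the bystanders haven't moved, and the gripper is clear. I'm handing the job in.

Run:
```python
from plant import manip
print(manip.job_done())
```

```text
the job is handed in; nothing more can be done
None
```

The left-hand tin had only two reels. I swung its hasp off, tipped both reels into the tray and stood it back on the mat, then handed the job in at about 33 s of the 72 s. No verdict was reported.

- **Which tin:** I lifted the left tin with both hasps on and tilted it slowly about 24 degrees each way. Levelled after each tilt, its moment was +0.05 and then −0.05 N m. That 0.10 N m shift fits two reels, and five would give under 0.03. It weighed about 5.3 N, which is too light for a full tin. I did not test the other tin.
- **Pouring:** I turned the hasp to about 90 degrees, put the flap edge low over the tray and tipped the tin about 36 degrees. Its weight fell to about 4.1–4.3 N, in line with the 1.27 N of two reels. During the tip it read 3.8 N, a little low but close to the sensor noise.
- **Last check:** The final pictures show:
  - both reels in the tray;
  - the poured tin upright on the mat with its hasp off, its flap lying open in front;
  - the other tin, never touched, shut with its hasp on;
  - the cone, oil bottle and gauge where they were, and the gripper clear.
- **Disagreement:** One close-up wrist-camera measurement was about 5 mm off the earlier ones for both tins. I took it as calibration error and used the earlier positions, and the grips went as planned.

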